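Close the packed spectacle case

TASK

One of the three open spectacle cases has the spectacles in it and is ready to close: find the lid of that case's size in the rack, draw it out by its end from under the bar, set it down on the bench clear of the rack and let go of it, then take it again across its middle and lower it between the uprights onto its case. Press it down until it is fully home, with no gap left between lid and case. Leave the other lids, the contents of the cases and everything else on the bench where they are.

Things in the scene. Friction and masses are not known exactly. Their poses are not given: they have to be found in the camera images.
- spectacles: A folded pair of black-framed spectacles, 130 x 26 x 19 mm, lying along its x axis inside one of the three case bottoms. Origin: centre of its underside.
- sprayer: A small grey lens-spray bottle lying along x in another case bottom, 95 x 24 x 18 mm. Origin: under its middle.
- driver: A small screwdriver lying along x in the remaining case bottom, 105 x 12 x 12 mm. Origin: under its middle.
- jig: Fixed aluminium base plate, 200 (x) x 305 (y) x 6 mm thick, carrying the three case bottoms side by side (their long sides along its x, 96 mm apart centre to centre along its y, in any order). Origin: centre of its underside, on the bench.
- rack: Fixed lid rack: bar 56 (x) x 305 (y) mm, underside 32 mm and top 40 mm above the bench, on four legs 50 x 8 mm at y = -144, -48, 48, 144 mm. In each gap (centres y = -96, 0, 96 mm) a lid lies flat on the bench along the rack's x, in any order, its middle under the bar, both ends sticking out. Origin: on the bench under the bar's centre.
- bottle: Bystander: slender clear bottle, 40 mm across and 150 mm tall, standing between rack and jig. Origin: centre of its underside.
- mug: Bystander: white mug, 72 mm across without its handle, 85 mm tall. Origin: centre of its underside.
- jar: Bystander: small screw jar with a steel cap, 40 mm across, 50 mm tall. Origin: centre of its underside.
- parts_tray: Bystander: grey open parts tray, 100 x 130 x 35 mm. Origin: centre of its underside.
- case_slim: Red bottom of the slim case, fixed, 156 (x) x 48 (y) mm, open on top, rim 28 mm above its origin (centre of underside). A pale neck, 145 x 37 mm, inside it stands to 51 mm; under a pressed lid (6 N) it slides 6 mm down and stays. Four uprights 32 x 5 mm, 85 mm tall, flank the corners, 3.5 mm off the long sides; the middle 92 mm of each long side is open for fingers.
- lid_slim: Red lid of the slim case, loose, 70 g: 156 (x) x 48 (y) x 20 mm tall, hollow below (walls 2.5 mm, top 3 mm). It fits over the neck with 3 mm play. Origin: centre of its open lower edge, which stands 34 mm above the case's origin when laid on the neck and 28 mm, on the case's rim, when fully home.
- case_middle: Red bottom of the middle case, fixed, 156 (x) x 58 (y) mm, open on top, rim 28 mm above its origin (centre of underside). A pale neck, 145 x 47 mm, inside it stands to 51 mm; under a pressed lid (6 N) it slides 6 mm down and stays. Four uprights 32 x 5 mm, 85 mm tall, flank the corners, 3.5 mm off the long sides; the middle 92 mm of each long side is open for fingers.
- lid_middle: Red lid of the middle case, loose, 70 g: 156 (x) x 58 (y) x 20 mm tall, hollow below (walls 2.5 mm, top 3 mm). It fits over the neck with 3 mm play. Origin: centre of its open lower edge, which stands 34 mm above the case's origin when laid on the neck and 28 mm, on the case's rim, when fully home.
- case_broad: Red bottom of the broad case, fixed, 156 (x) x 68 (y) mm, open on top, rim 28 mm above its origin (centre of underside). A pale neck, 145 x 57 mm, inside it stands to 51 mm; under a pressed lid (6 N) it slides 6 mm down and stays. Four uprights 32 x 5 mm, 85 mm tall, flank the corners, 3.5 mm off the long sides; the middle 92 mm of each long side is open for fingers.
- lid_broad: Red lid of the broad case, loose, 70 g: 156 (x) x 68 (y) x 20 mm tall, hollow below (walls 2.5 mm, top 3 mm). It fits over the neck with 3 mm play. Origin: centre of its open lower edge, which stands 34 mm above the case's origin when laid on the neck and 28 mm, on the case's rim, when fully home.
Mind the look-alikes: they are no part of the job. What is shaped like the lid_slim but pink or purple is not meant.

How it is judged:
On the way:
1. the lid that matches the case with the spectacles lies flat on the bench, wholly clear of the rack's bar, and has been let go (((horizontal distance between spectacles and case_slim below 0.03 m and height (world z) of lid_slim below 0.004 m and angle between lid_slim's own z axis and vertical below 0.06 rad and linear speed of lid_slim below 0.02 m/s and contact force between the fingers and lid_slim below 0.1 N and (x of lid_slim in the frame of rack below -0.105 m or x of lid_slim in the frame of rack above 0.105 m or y of lid_slim in the frame of rack below -0.19 m or y of lid_slim in the frame of rack above 0.19 m)) or (horizontal distance between spectacles and case_middle below 0.03 m and height (world z) of lid_middle below 0.004 m and angle between lid_middle's own z axis and vertical below 0.06 rad and linear speed of lid_middle below 0.02 m/s and contact force between the fingers and lid_middle below 0.1 N and (x of lid_middle in the frame of rack below -0.105 m or x of lid_middle in the frame of rack above 0.105 m or y of lid_middle in the frame of rack below -0.19 m or y of lid_middle in the frame of rack above 0.19 m)) or (horizontal distance between spectacles and case_broad below 0.03 m and height (world z) of lid_broad below 0.004 m and angle between lid_broad's own z axis and vertical below 0.06 rad and linear speed of lid_broad below 0.02 m/s and contact force between the fingers and lid_broad below 0.1 N and (x of lid_broad in the frame of rack below -0.105 m or x of lid_broad in the frame of rack above 0.105 m or y of lid_broad in the frame of rack below -0.19 m or y of lid_broad in the frame of rack above 0.19 m)))), for 0.15 s.
At the end, for the whole second after the job is handed in: The spectacles are in their case (within 30 mm of its centre) and that case's own lid is on it: lower edge at the case's rim (gap under 2 mm), centred within 5 mm, turned less than 0.06 rad and tilted less than 0.03 rad from it, at rest (((horizontal distance between spectacles and case_slim below 0.03 m and z of lid_slim in the frame of case_slim between 0.026 and 0.03 m and horizontal distance between lid_slim and case_slim below 0.005 m and angle between the x axis of lid_slim and the x axis of case_slim, either way round below 0.06 rad and angle between lid_slim's own z axis and vertical below 0.03 rad and linear speed of lid_slim below 0.01 m/s) or (horizontal distance between spectacles and case_middle below 0.03 m and z of lid_middle in the frame of case_middle between 0.026 and 0.03 m and horizontal distance between lid_middle and case_middle below 0.005 m and angle between the x axis of lid_middle and the x axis of case_middle, either way round below 0.06 rad and angle between lid_middle's own z axis and vertical below 0.03 rad and linear speed of lid_middle below 0.01 m/s) or (horizontal distance between spectacles and case_broad below 0.03 m and z of lid_broad in the frame of case_broad between 0.026 and 0.03 m and horizontal distance between lid_broad and case_broad below 0.005 m and angle between the x axis of lid_broad and the x axis of case_broad, either way round below 0.06 rad and angle between lid_broad's own z axis and vertical below 0.03 rad and linear speed of lid_broad below 0.01 m/s))); the robot touches nothing.
It fails at once if the bottle, the mug, the jar or the parts tray is moved by more than 30 mm or tipped over (distance of any of bottle, mug, jar, parts_tray from where it was at the start of the episode above 0.03 m or angle between any of bottle, mug, jar's own z axis and vertical above 0.5 rad).
It fails at once if a lid that is not for the case with the spectacles is moved by more than 30 mm ((horizontal distance between spectacles and case_slim above 0.05 m and distance of lid_slim from where it was at the start of the episode above 0.03 m) or (horizontal distance between spectacles and case_middle above 0.05 m and distance of lid_middle from where it was at the start of the episode above 0.03 m) or (horizontal distance between spectacles and case_broad above 0.05 m and distance of lid_broad from where it was at the start of the episode above 0.03 m)).
It fails at once if the spectacles, spray bottle or screwdriver are moved by more than 30 mm (distance of any of spectacles, sprayer, driver from where it was at the start of the episode above 0.03 m).
It also fails if it takes over 56 s, if anything falls off the work surface, if the arm or the gripper's body presses on something with over 40 N, if the wrist force passes 120 N, or if a joint passes its speed limit or range.

ROBOT

A 6-joint arm with a two-finger parallel gripper is mounted at the origin on the work surface. World frame = base frame: x ahead of the robot, y to its left, z up, the work surface at z = 0. Lengths are in m, angles in rad, forces in N, time in s.
With the tool pointing down it reaches from about 0.25 to 0.725 m from the base axis. Payload 4 kg.
Tool frame: the origin (TCP) lies on the centre line of the jaws, within the pads' length; the fingertips stand ahead of it and the grasp point (between the pads) lies 11 mm behind it (bot.tip_extent is the z of the fingertips in the tool frame, in m); z points along the fingers, y is the direction in which the jaws open and shut (so a half turn about z gives the same grasp; the last joint's range is limited). The gripper opens to 85 mm and grips with 20 to 120 N. Pads are 22 mm wide; open, the fingers measure 114 mm over their backs; the gripper's body (76 mm by 85 mm) begins 54 mm behind the grasp point. The pads swing forward as they close: fully open they stand 13 mm farther back than shut.
Start: joints at [1.328, 0.241, 0.005, 1.335, 0, 1.571], TCP at [0.12, 0.485, 0.218] pointing down, gripper open.
Joint ranges: [-2.72, 2.72], [-1.05, 1.87], [-1.09, 1.28], [-1.99, 2.15], [-1.42, 1.44], [-3.14, 3.14]. Speed limits (rad/s): [2.79, 2.79, 3.14, 3.14, 3.14, 3.14].

INTERFACE

Orientations are given as a unit quaternion [x, y, z, w].
In Python, from workcell import bot gives the robot as it stands.
- The arm moves only by the shell command python3 -m jog 'ROWS'. ROWS is JSON, a list that holds one entry, the list of rows, each a list of 7 numbers: the shift along the world's x, y, z in m, then the turn, a rotation vector about the world's x, y, z in degrees, then the closure in counts, from 0 (fully open) to 255 (shut). In form: [[[tx, ty, tz, ax, ay, az, fingers], ...]]. A call has 1 to 10 rows; each row is the pose to reach, as a shift and turn from the pose commanded when the call began; what a row does not reach only later rows make up. A row lasts 1/12 s, in which the tool goes at most 41.7 mm and 7.16 degrees, less where a joint would pass 70% of its speed; a pose out of reach is approached as far as the arm can. A call with a gripper value outside its range is refused whole. The fingers move at their own pace and stop on an object; the grip force is fixed at half the most. Time passes only in rows, so rows that repeat a pose let the fingers close. It gives the time, the measured TCP pose, the force and the opening at its end, in the units of the state.
- bot.get_obs(): the state, without advancing time (a new reading comes with each control period).
- bot.camera(name): name is "scene" or "top" or "wrist"; returns the picture (400x640x3 uint8, blue, green, red); there is no depth.
- bot.camera_model(name): a dict with "K" (3x3 intrinsics, pixels), "k1" (the pictures are not rectified: a ray, as slopes to the right and down, at radius r is drawn at 1 + k1 r^2 times it, then the intrinsics apply), "T" (4x4, takes a point from camera to world coordinates). Camera axes: x right, y down, z forward; pixel columns grow to the right and rows downward; lengths in m; the calibration is good to about 2 mm. A picture is of the moment at which its call begins: read the wrist's pose just before it. camera_model takes no time and is no camera call; for the wrist camera it gives the pose at the moment of the call.
- bot.job_done(): hands the job in, once; it reports no verdict.
The state is a dict: "clock": time; "joint_pos": joint angles; "joint_vel": joint speeds; "tau": joint torques, N m; "eef_pos": TCP position; "tool_rot": TCP orientation; "ft_force": force on the tool from outside, world axes, zero at the start; "ft_torque": the same for the moment, N m; "grip_width": finger opening in m.
Only numpy, scipy, OpenCV 4.12 (cv2) and the standard library are available. Lean on these libraries where they do the work, as an engineer would, in place of code of your own. Each camera call takes 0.05 s, during which the arm holds its last target. There are 200 camera calls.

## Working session

There is one attempt and no reset: what is moved stays moved. The work goes in short steps, Python scripts to look and compute and a shell command to move; the robot and the scene stay as the last step left them, time stands still between calls to the robot, and variables do not carry over. Pictures are saved under pics/ and viewed, about 8 in all and at most 12, crops included, and the job is handed in when it is done.

```bash
mkdir -p pics; python3 - <<'E'
from workcell import bot
import cv2,numpy as np
np.set_printoptions(precision=4,suppress=True)
print(bot.get_obs(), bot.tip_extent)
for n in("scene","top"):
    m=bot.camera_model(n);print(n,m)
    cv2.imwrite(f"pics/{n}0.png",bot.camera(n))
E
```

```text
{'clock': 0.0, 'joint_pos': array([1.328 , 0.2414, 0.0037, 1.3352, 0.    , 1.5708]), 'joint_vel': array([-0.0007,  0.0004,  0.0002, -0.0007, -0.0005, -0.0013]), 'tau': array([ -0.0009, -37.2321,  25.2407,   0.017 ,   0.    ,  -0.    ]), 'eef_pos': array([0.12  , 0.4847, 0.2167]), 'tool_rot': array([ 0.1211,  0.9926, -0.001 , -0.0001]), 'ft_force': array([-0.1126, -0.316 ,  0.2758]), 'ft_torque': array([-0.0539,  0.0013, -0.0222]), 'grip_width': 0.08521937709530386} 0.008
scene {'K': array([[461.5688,   0.    , 324.2339],
       [  0.    , 461.5688, 199.4908],
       [  0.    ,   0.    ,   1.    ]]), 'k1': -0.03839634738084072, 'T': array([[ 0.8502,  0.367 , -0.3774,  1.0268],
       [ 0.5262, -0.5748,  0.6266, -0.7335],
       [ 0.0131, -0.7314, -0.6819,  0.8451],
       [ 0.    ,  0.    ,  0.    ,  1.    ]])}
top {'K': array([[422.7641,   0.    , 317.2133],
       [  0.    , 422.7641, 196.5027],
       [  0.    ,   0.    ,   1.    ]]), 'k1': -0.0674161316005549, 'T': array([[ 0.0243, -0.9805,  0.1949,  0.3554],
       [-0.9997, -0.0249, -0.0005,  0.0223],
       [ 0.0053, -0.1948, -0.9808,  1.0735],
       [ 0.    ,  0.    ,  0.    ,  1.    ]])}
```

View pics/top0.png

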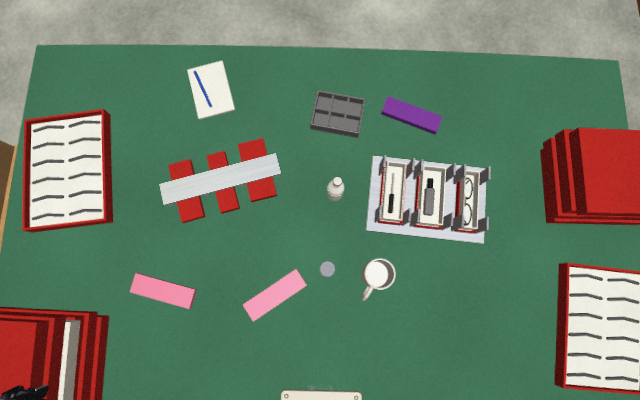

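View pics/scene0.png

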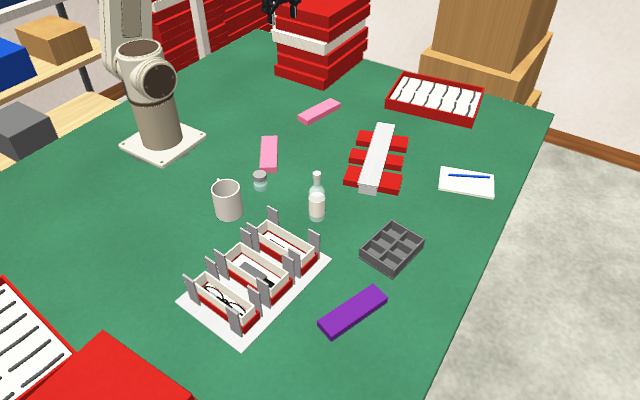

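The top view shows the rack at about (220,180), with three red lids, and the jig at about (430,200). The spectacles lie in the rightmost case, at about (470,200). Next I'll measure widths.

```bash
cat > h.py <<'E'
import cv2,numpy as np
from workcell import bot
np.set_printoptions(precision=4,suppress=True)
def cast(m,px,z):
    px=np.atleast_2d(np.asarray(px,float))
    K=m["K"];d=np.array([m["k1"],0,0,0,0.])
    # forward model: p_d = p(1+k1 r^2)
    u=cv2.undistortPoints(px.reshape(-1,1,2),K,d).reshape(-1,2)
    r=np.c_[u,np.ones(len(u))]@m["T"][:3,:3].T;o=m["T"][:3,3]
    return o+r*((z-o[2])/r[:,2])[:,None]
def proj(m,P):
    T=np.linalg.inv(m["T"]);d=np.array([m["k1"],0,0,0,0.])
    return cv2.projectPoints(np.asarray(P,float).reshape(-1,1,3),cv2.Rodrigues(T[:3,:3])[0],T[:3,3],m["K"],d)[0].reshape(-1,2)
def red(im):
    h=cv2.cvtColor(im,cv2.COLOR_BGR2HSV)
    return (((h[...,0]<8)|(h[...,0]>172))&(h[...,1]>170)&(h[...,2]>60)).astype(np.uint8)*255
E
python3 - <<'E'
from h import *
im=cv2.imread("pics/top0.png");m=bot.camera_model("top")
h=cv2.cvtColor(im,cv2.COLOR_BGR2HSV)
M=red(im);M[:,:150]=0;M[:,300:]=0;M[:130]=0;M[230:]=0
for c in cv2.findContours(M,cv2.RETR_EXTERNAL,cv2.CHAIN_APPROX_NONE)[0]:
    if cv2.contourArea(c)<60: continue
    b=cv2.boxPoints(cv2.minAreaRect(c))
    P=cast(m,c.reshape(-1,2),.02)[:,:2].astype(np.float32)
    r=cv2.minAreaRect(P);print("lid",c.reshape(-1,2).mean(0),r, cv2.boxPoints(r).tolist())
g=((h[...,1]<60)&(h[...,2]>110)).astype(np.uint8)*255
for nm,(x0,x1,y0,y1),z in(("bar",(150,290,140,215),.04),("jig",(350,500,145,250),.006)):
    G=np.zeros_like(g);G[y0:y1,x0:x1]=g[y0:y1,x0:x1]
    c=max(cv2.findContours(G,cv2.RETR_EXTERNAL,cv2.CHAIN_APPROX_NONE)[0],key=cv2.contourArea)
    r=cv2.minAreaRect(cast(m,c.reshape(-1,2),z)[:,:2].astype(np.float32));print(nm,r,cv2.boxPoints(r).tolist())
a=cv2.resize(im[145:250,355:500],None,fx=5.5,fy=5.5,interpolation=cv2.INTER_CUBIC)
cv2.imwrite("pics/jig.png",a)
E
```

```text
lid [190.5904 208.8554] ((0.5241685509681702, 0.34253206849098206), (0.055708736181259155, 0.05929466336965561), 17.990942001342773) [[0.4885190427303314, 0.36212652921676636], [0.5068331956863403, 0.30573105812072754], [0.5598180294036865, 0.32293760776519775], [0.54150390625, 0.3793330788612366]]
lid [227.0933 199.76  ] ((0.55025315284729, 0.250831663608551), (0.05835459753870964, 0.04862389713525772), 16.781007766723633) [[0.5152991414070129, 0.2656843960285187], [0.5293375849723816, 0.21913112699985504], [0.5852071642875671, 0.23597893118858337], [0.5711687207221985, 0.2825322151184082]]
lid [261.4167 189.0238] ((0.5805656909942627, 0.16484710574150085), (0.05029383674263954, 0.06658665835857391), 15.911629676818848) [[0.547254741191864, 0.1899706870317459], [0.5655097365379333, 0.12593524158000946], [0.6138766407966614, 0.1397235244512558], [0.595621645450592, 0.20375896990299225]]
lid [180.7826 169.2174] ((0.6277670860290527, 0.37657472491264343), (0.04269595444202423, 0.05892525240778923), 18.33911895751953) [[0.5982332229614258, 0.3978240191936493], [0.6167734861373901, 0.341
[... 569 characters left out ...]
327], [0.6720856428146362, 0.15624170005321503], [0.7179473638534546, 0.169491246342659], [0.6994967460632324, 0.23335571587085724]]
bar ((0.5981543660163879, 0.26803070306777954), (0.0640537217259407, 0.306222528219223), 16.721343994140625) [[0.5234289765357971, 0.40545305609703064], [0.6115345358848572, 0.11217901110649109], [0.6728797554969788, 0.13060835003852844], [0.5847741961479187, 0.423882395029068]]
jig ((0.5718039274215698, -0.2630372941493988), (0.30627381801605225, 0.20473051071166992), 84.73314666748047) [[0.4558137357234955, -0.4061310887336731], [0.6596798300743103, -0.42492425441741943], [0.6877940893173218, -0.11994349956512451], [0.48392802476882935, -0.10115033388137817]]
```

View pics/jig.png

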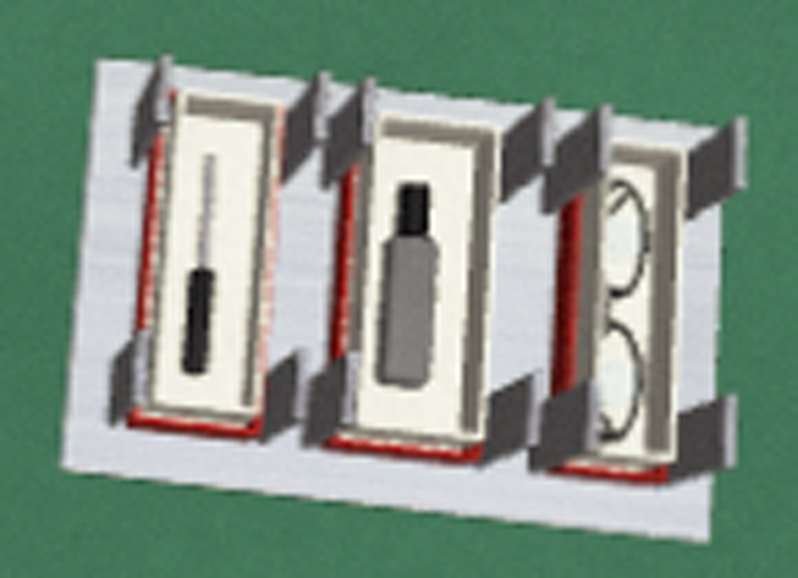

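The zoom shows driver, sprayer and spectacles cases with upright spans of about 155, 175 and 137 px. The spectacles are therefore in the slim case, and the slim lid (48.6 mm measured) is the middle one in the rack. Before the first move I'll check the red stack near the start pose.

```bash
python3 - <<'E'
from h import *
mt=bot.camera_model("top");ms=bot.camera_model("scene")
print("scene stack base", cast(ms,[[275,75],[315,88],[368,50]],0))
print("top stack corner z0/z.15", cast(mt,[[105,315],[98,400],[40,320]],0)[:,:2],cast(mt,[[105,315],[50,318]],.15)[:,:2])
print("tcp px top/scene",proj(mt,[[.12,.485,.217]]),proj(ms,[[.12,.485,.217]]))
print("pink",cast(mt,[[243,304],[299,269],[307,287],[251,321],[131,288],[135,274],[195,289],[190,308]],.01)[:,:2].tolist())
print(bot.tip_extent,[a for a in dir(bot) if a[0]!='_'])
E
```

```text
scene stack base [[0.0384 0.5304 0.    ]
 [0.2182 0.5303 0.    ]
 [0.2331 0.9155 0.    ]]
top stack corner z0/z.15 [[0.2531 0.5451]
 [0.0496 0.5437]
 [0.2327 0.7146]] [[0.2674 0.472 ]
 [0.2553 0.5954]]
tcp px top/scene [[ 75.4751 393.9186]] [[282.9401  27.821 ]]
pink [[0.29315988800139314, 0.19732710805675535], [0.3819511484520305, 0.0625468634334423], [0.3384880816996304, 0.04142609010503885], [0.25316690996133934, 0.1756628279612889], [0.3223856020864927, 0.48029670910271244], [0.35718400975126424, 0.47342269293989353], [0.3256339535007571, 0.31855634432189733], [0.2793136516814786, 0.3277040875921358]]
0.008 ['Unreachable', 'camera', 'camera_model', 'get_obs', 'job_done', 'tip_extent']
```

```bash
python3 -m jog '[[[0.01,-0.035,0.02,0,0,0,0],[0.03,-0.07,0.03,0,0,3,0],[0.065,-0.09,0.03,0,0,8,0],[0.1,-0.11,0.03,0,0,14,0],[0.135,-0.13,0.03,0,0,20,0],[0.17,-0.14,0.03,0,0,26,0],[0.205,-0.15,0.03,0,0,31,0],[0.24,-0.165,0.02,0,0,31,0],[0.275,-0.18,0.01,0,0,31,0],[0.31,-0.19,0,0,0,31,0]]]'
python3 -m jog '[[[0.035,-0.015,0,0,0,0,40],[0.07,-0.03,0,0,0,0,40],[0.105,-0.043,0,0,0,0,40],[0.105,-0.043,0,0,0,0,40],[0.105,-0.043,0,0,0,0,40]]]'
python3 - <<'E'
from h import *
o=bot.get_obs();print(o["eef_pos"],o["tool_rot"],o["joint_pos"],o["clock"],o["grip_width"],bot.tip_extent)
m=bot.camera_model("wrist");im=bot.camera("wrist");cv2.imwrite("pics/w1.png",im);np.save("w1.npy",m,allow_pickle=True)
print(m)
print(proj(m,[[.6,.268,.02],[.526,.245,.02]]))
E
```

```text
clock: 0.93
eef_pos: [0.4317, 0.2935, 0.217]
tool_rot: [-0.148, 0.989, -0.0, -0.0]
ft_force: [-0.4, 0.6, 0.1]
grip_width: 0.0852
clock: 1.35
eef_pos: [0.5362, 0.2509, 0.2158]
tool_rot: [-0.147, 0.989, -0.0, -0.001]
ft_force: [-0.7, -0.2, -0.6]
grip_width: 0.0721
[0.5362 0.2509 0.2158] [-0.147   0.9891 -0.0003 -0.0013] [0.4376 0.4298 0.2691 1.4128 0.0002 0.1426] 1.35 0.07214799974326014 0.008
{'K': array([[343.5719,   0.    , 319.1998],
       [  0.    , 343.5719, 191.4851],
       [  0.    ,   0.    ,   1.    ]]), 'k1': -0.05700971106448791, 'T': array([[-0.2909,  0.9103,  0.2947,  0.4612],
       [ 0.9568,  0.2771,  0.0884,  0.2286],
       [-0.0011,  0.3076, -0.9515,  0.3728],
       [ 0.    ,  0.    ,  0.    ,  1.    ]])}
[[317.1163 217.4382]
 [316.5148 148.1121]]
```

View pics/w1.png

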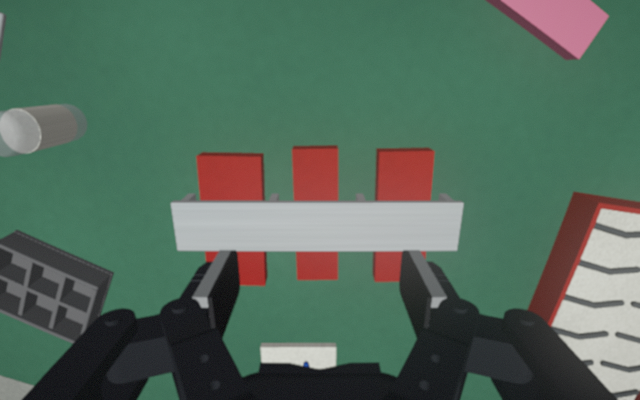

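The wrist view shows the slim lid in the middle. Its near end runs from (293,148) to (338,148), with the bar at rows 202–250.

```bash
cat > lid.py <<'E'
from h import *
def rects(im,m,z,box,minA=300):
    M=np.zeros(im.shape[:2],np.uint8);x0,x1,y0,y1=box;M[y0:y1,x0:x1]=red(im)[y0:y1,x0:x1]
    for c in cv2.findContours(M,cv2.RETR_EXTERNAL,cv2.CHAIN_APPROX_NONE)[0]:
        if cv2.contourArea(c)<minA: continue
        r=cv2.minAreaRect(cast(m,c.reshape(-1,2),z)[:,:2].astype(np.float32))
        print(c.reshape(-1,2).mean(0),r,cv2.boxPoints(r).tolist())
E
python3 - <<'E'
from lid import *
im=cv2.imread("pics/w1.png");m=np.load("w1.npy",allow_pickle=True).item()
rects(im,m,.02,(150,470,120,300))
h=cv2.cvtColor(im,cv2.COLOR_BGR2HSV)
print([(y,h[y,315].tolist()) for y in range(143,154)])
E
```

```text
[251.3571 267.9911] ((0.6844114065170288, 0.2132379412651062), (0.04199196398258209, 0.03154565766453743), 15.544028282165527) [[0.6599565744400024, 0.2228073924779892], [0.6684101819992065, 0.1924155205488205], [0.7088662385940552, 0.2036684900522232], [0.7004126310348511, 0.2340603619813919]]
[228.9931 175.9862] ((0.5824626088142395, 0.1650923490524292), (0.04912072792649269, 0.06654643267393112), 16.06266212463379) [[0.5496547818183899, 0.19027100503444672], [0.5680673718452454, 0.12632255256175995], [0.6152704358100891, 0.13991369307041168], [0.5968578457832336, 0.20386214554309845]]
[404.7755 161.1837] ((0.5107933878898621, 0.33790823817253113), (0.02290179766714573, 0.05694175511598587), 13.811534881591797) [[0.49287673830986023, 0.3628222644329071], [0.5064704418182373, 0.30752691626548767], [0.5287100076675415, 0.31299421191215515], [0.5151163339614868, 0.3682895600795746]]
[313.8325 157.9507] ((0.5367043018341064, 0.2460826188325882), (0.021362604573369026, 0.04490378499031067), 16.91608428955078) [[0.5199522972106934, 0.2644551396369934], [0.5330179929733276, 0.22149422764778137], [0.5534563064575195, 0.22771009802818298], [0.5403906106948853, 0.270671010017395]]
[(143, [74, 94, 120]), (144, [69, 72, 113]), (145, [27, 56, 91]), (146, [6, 125, 100]), (147, [3, 155, 107]), (148, [4, 170, 126]), (149, [2, 173, 155]), (150, [2, 174, 166]), (151, [2, 175, 165]), (152, [2, 170, 165]), (153, [2, 173, 164])]
```

```bash
python3 -m jog '[[[0.006,-0.003,-0.04,0,0,0,45],[0.006,-0.003,-0.08,0,0,0,45],[0.006,-0.003,-0.12,0,0,0,45],[0.006,-0.003,-0.15,0,0,0,45],[0.006,-0.003,-0.175,0,0,0,45],[0.006,-0.003,-0.19,0,0,0,45],[0.006,-0.003,-0.199,0,0,0,45],[0.006,-0.003,-0.203,0,0,0,45],[0.006,-0.003,-0.203,0,0,0,45],[0.006,-0.003,-0.203,0,0,0,45]]]'
```

```text
clock: 2.23
eef_pos: [0.5417, 0.2501, 0.016]
tool_rot: [-0.149, 0.989, 0.0, 0.001]
ft_force: [0.2, 0.3, -0.1]
grip_width: 0.0702
```

```bash
python3 -m jog '[[[0,-0.002,-0.002,0,0,0,130],[0,-0.002,-0.002,0,0,0,150],[0,-0.002,-0.002,0,0,0,150],[0,-0.002,-0.002,0,0,0,150],[0,-0.002,-0.002,0,0,0,150],[0,-0.002,-0.002,0,0,0,150]]]'; python3 -c "
from workcell import bot;print(bot.tip_extent)"
```

```text
clock: 2.73
eef_pos: [0.5414, 0.2473, 0.0128]
tool_rot: [-0.149, 0.989, 0.0, 0.0]
ft_force: [-0.9, 0.2, 0.6]
grip_width: 0.0348
0.008
```

Width is 35 mm where the lid is 48 mm, so it is not held. I'll take a look.

```bash
python3 - <<'E'
from h import *
cv2.imwrite("pics/w2.png",bot.camera("wrist"))
E
```

```text
(no output)
```

View pics/w2.png

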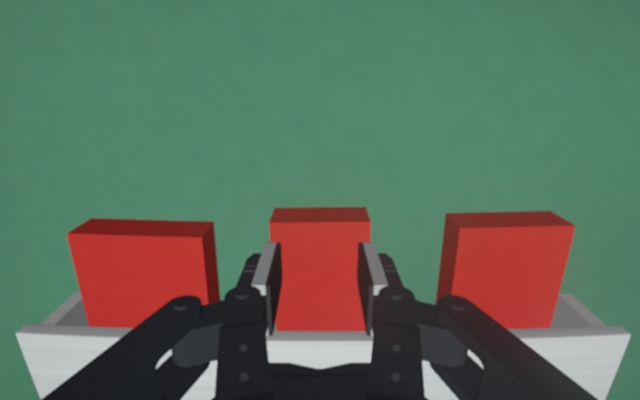

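```bash
python3 - <<'E'
from h import *
from scipy.spatial.transform import Rotation as R
o=bot.get_obs();m=bot.camera_model("wrist");r=R.from_quat(o["tool_rot"])
for z in(.008,-.005,-.011,-.03):
    print(z,proj(m,o["eef_pos"]+r.apply([[s*.011,t*.0175,z] for s in(-1,1) for t in(-1,1)])).round(0).tolist())
# lid prediction at z=.02 and 0
c=np.array([.6005,.268]);a=np.radians(17);u=np.array([np.cos(a),np.sin(a)]);v=np.array([-u[1],u[0]])
for z in(.02,0):print("lid",z,proj(m,[[*(c-u*.078+s*v*.024),z] for s in(-1,1)]+[[*(c-u*.03+s*v*.024),z] for s in(-1,1)]).round(0).tolist())
print(o["grip_width"],o["eef_pos"])
im=cv2.imread("pics/w2.png")
cv2.imwrite("pics/w2c.png",cv2.resize(im[190:350,220:420],None,fx=4,fy=3.7,interpolation=cv2.INTER_CUBIC))
E
```

```text
0.008 [[286.0, 255.0], [351.0, 255.0], [285.0, 217.0], [352.0, 217.0]]
-0.005 [[284.0, 267.0], [353.0, 267.0], [282.0, 227.0], [355.0, 227.0]]
-0.011 [[283.0, 274.0], [355.0, 274.0], [281.0, 233.0], [356.0, 233.0]]
-0.03 [[278.0, 297.0], [359.0, 297.0], [276.0, 252.0], [361.0, 252.0]]
lid 0.02 [[273.0, 221.0], [375.0, 221.0], [277.0, 306.0], [370.0, 306.0]]
lid 0 [[278.0, 206.0], [369.0, 206.0], [281.0, 284.0], [365.0, 285.0]]
0.034929178372928756 [0.5413 0.2473 0.0127]
```

View pics/w2c.png

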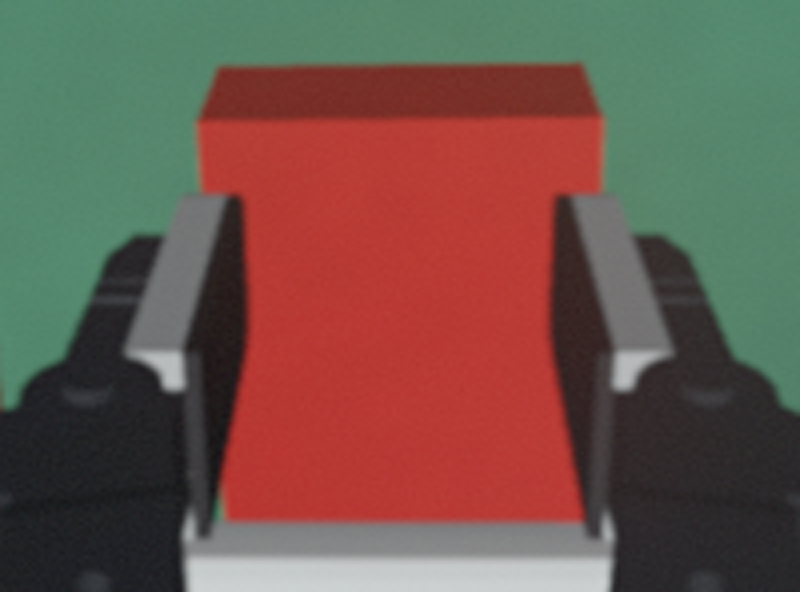

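The crop shows the pads hovering above the lid. Their inner tip edges at column 281, rows 243–280, match a tool z of about −0.018 rather than +0.008. I'll reopen and lower with force checks.

```bash
python3 -m jog '[[[0,0,0,0,0,0,75],[0,0,0,0,0,0,75],[0,0,0,0,0,0,75],[0,0,-0.004,0,0,0,75],[0,0,-0.008,0,0,0,75],[0,0,-0.01,0,0,0,75],[0,0,-0.01,0,0,0,75]]]'
python3 - <<'E'
from h import *
from scipy.spatial.transform import Rotation as R
o=bot.get_obs();m=bot.camera_model("wrist");r=R.from_quat(o["tool_rot"]);im=bot.camera("wrist")
cv2.imwrite("pics/w3.png",cv2.resize(im[190:350,190:450],None,fx=3,fy=3,interpolation=cv2.INTER_CUBIC))
print(o["grip_width"],o["eef_pos"],o["ft_force"])
for z in(.008,-.005,-.011,-.02,-.03):
    p=proj(m,o["eef_pos"]+r.apply([[s*.011,-.5*o["grip_width"],z] for s in(-1,1)]))
    print(z,((p-[190,190])*3).round(0).tolist())
E
```

```text
clock: 3.37
eef_pos: [0.5405, 0.247, 0.0016]
tool_rot: [-0.149, 0.989, -0.0, -0.001]
ft_force: [0.2, -0.1, 0.5]
grip_width: 0.0602
0.060175536095617564 [0.5405 0.247  0.0016] [ 0.1712 -0.1391  0.5299]
0.008 [[218.0, 195.0], [212.0, 81.0]]
-0.005 [[206.0, 232.0], [199.0, 112.0]]
-0.011 [[200.0, 251.0], [192.0, 128.0]]
-0.02 [[190.0, 282.0], [181.0, 154.0]]
-0.03 [[178.0, 321.0], [167.0, 186.0]]
```

View pics/w3.png

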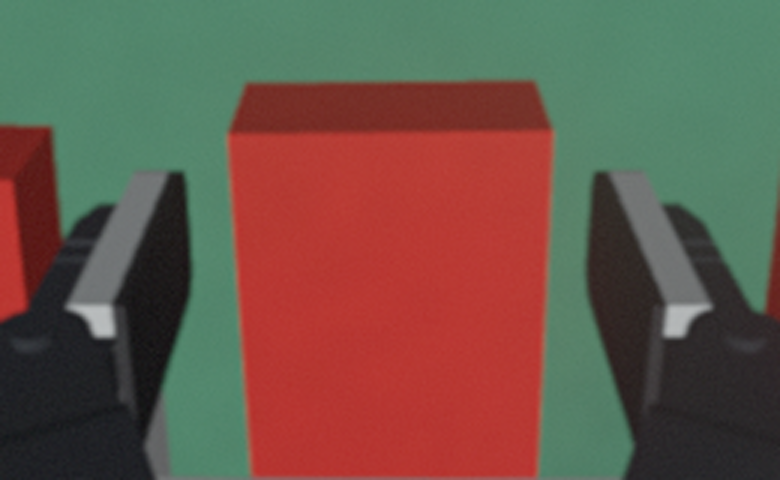

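The pad tips now sit at about −0.022 in the tool frame, roughly 24 mm above the bench. I'll lower another 15 mm in small steps, watching the force.

```bash
python3 -m jog '[[[0,0.001,-0.004,0,0,0,75],[0,0.001,-0.008,0,0,0,75],[0,0.001,-0.01,0,0,0,75],[0,0.001,-0.01,0,0,0,75]]]'
python3 -m jog '[[[0,0,-0.002,0,0,0,75],[0,0,-0.004,0,0,0,75],[0,0,-0.005,0,0,0,75],[0,0,-0.005,0,0,0,75]]]'
```

```text
clock: 3.75
eef_pos: [0.5406, 0.2481, -0.0082]
tool_rot: [-0.149, 0.989, -0.0, -0.001]
ft_force: [-0.2, -1.1, 0.7]
grip_width: 0.0604
clock: 4.08
eef_pos: [0.541, 0.2482, -0.0127]
tool_rot: [-0.149, 0.989, -0.0, -0.0]
ft_force: [0.2, -0.2, 0.2]
grip_width: 0.0606
```

```bash
python3 -m jog '[[[0,0,0,0,0,0,140],[0,0,0,0,0,0,140],[0,0,0,0,0,0,140],[0,0,0,0,0,0,140],[0,0,0,0,0,0,140]]]'
python3 -c "
from workcell import bot;print(bot.tip_extent)"
```

```text
clock: 4.5
eef_pos: [0.5415, 0.2485, -0.012]
tool_rot: [-0.149, 0.989, 0.0, 0.0]
ft_force: [-0.4, 0.1, 3.2]
grip_width: 0.0465
0.008
```

Gripped at about 47 mm. Next I'll pull it out 125 mm along the rack axis.

```bash
python3 -m jog '[[[-0.012,-0.0037,0,0,0,0,140],[-0.024,-0.0073,0,0,0,0,140],[-0.036,-0.011,0,0,0,0,140],[-0.048,-0.0147,0,0,0,0,140],[-0.06,-0.0183,0,0,0,0,140],[-0.072,-0.022,0,0,0,0,140],[-0.084,-0.0257,0,0,0,0,140],[-0.096,-0.0293,0,0,0,0,140],[-0.108,-0.033,0,0,0,0,140],[-0.12,-0.0367,0,0,0,0,140]]]'
python3 -m jog '[[[-0.006,-0.002,0,0,0,0,140],[-0.006,-0.002,0,0,0,0,140],[-0.006,-0.002,0,0,0,0,75],[-0.006,-0.002,0,0,0,0,75],[-0.006,-0.002,0,0,0,0,75],[-0.006,-0.002,0,0,0,0,75]]]'
```

```text
clock: 5.33
eef_pos: [0.4215, 0.2118, -0.0121]
tool_rot: [-0.149, 0.989, 0.0, 0.001]
ft_force: [0.9, 0.5, 0.4]
grip_width: 0.0468
clock: 5.83
eef_pos: [0.4156, 0.2097, -0.0126]
tool_rot: [-0.148, 0.989, -0.0, -0.0]
ft_force: [-0.5, 0.2, 0.0]
grip_width: 0.0601
```

```bash
python3 -m jog '[[[0,0,0.02,0,0,0,70],[0,0,0.05,0,0,0,70],[0,0,0.09,0,0,0,70],[-0.02,0,0.13,0,0,0,70],[-0.02,0,0.16,0,0,0,70],[-0.02,0,0.16,0,0,0,70]]]'
python3 - <<'E'
from lid import *
mw=bot.camera_model("wrist");im=bot.camera("wrist");cv2.imwrite("pics/w4.png",im)
rects(im,mw,.02,(150,470,0,400))
mt=bot.camera_model("top");t=bot.camera("top");cv2.imwrite("pics/t4.png",t);print("top");rects(t,mt,.02,(150,300,140,300),50)
E
```

```text
clock: 6.33
eef_pos: [0.3987, 0.2117, 0.1541]
tool_rot: [-0.149, 0.989, 0.002, 0.006]
ft_force: [0.3, 0.3, -0.2]
grip_width: 0.0618
[249.4109 324.0698] ((0.5749388337135315, 0.18753193318843842), (0.06837919354438782, 0.024429520592093468), 15.563533782958984) [[0.5387255549430847, 0.19012552499771118], [0.5452801585197449, 0.16659173369407654], [0.6111521124839783, 0.18493834137916565], [0.6045975089073181, 0.2084721326828003]]
[385.6224 322.7832] ((0.5292420983314514, 0.327769935131073), (0.07137725502252579, 0.029955971986055374), 19.45065689086914) [[0.49060267210006714, 0.33000898361206055], [0.5005778670310974, 0.3017626404762268], [0.5678815245628357, 0.32553088665008545], [0.5579063296318054, 0.3537772297859192]]
[311.9384 238.7906] ((0.4723984897136688, 0.2277178168296814), (0.1578206568956375, 0.046049684286117554), 17.33794593811035) [[0.3902119994163513, 0.22618065774440765], [0.40393513441085815, 0.18222330510616302], [0.5545849800109863, 0.22925497591495514], [0.5408618450164795, 0.2732123136520386]]
top
[231.9825 221.6842] ((0.49177423119544983, 0.23376035690307617), (
[... 717 characters left out ...]
 0.12593524158000946], [0.6138766407966614, 0.1397235244512558], [0.595621645450592, 0.20375896990299225]]
[180.7826 169.1884] ((0.6280598640441895, 0.37667179107666016), (0.04270660877227783, 0.05892525240778923), 18.33911895751953) [[0.5985209345817566, 0.3979194462299347], [0.617061197757721, 0.34198692440986633], [0.6575987935066223, 0.3554241359233856], [0.639058530330658, 0.411356657743454]]
[251.6795 149.4487] ((0.6857984066009521, 0.19479845464229584), (0.04771776124835014, 0.06647638231515884), 16.107316970825195) [[0.6536546349525452, 0.22011248767375946], [0.6720976233482361, 0.15624572336673737], [0.7179421782493591, 0.16948442161083221], [0.6994991898536682, 0.2333511859178543]]
```

View pics/w4.png

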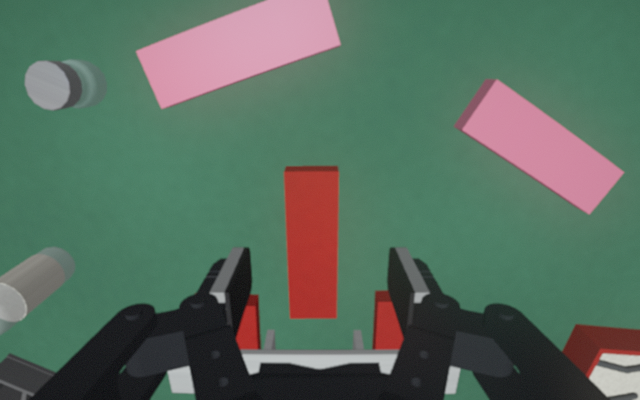

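Checks: the lid is free at about (0.4745, 0.228), clear of the rack (rack x ≈ −0.13), and the other lids haven't moved. With the gripper still empty I'll look at the jig now to measure the case more precisely.

```bash
python3 -m jog '[[[0,0,0.04,0,0,-3,60],[0.01,-0.035,0.06,0,0,-6,60],[0.02,-0.075,0.08,0,0,-9,60],[0.03,-0.115,0.1,0,0,-12,60],[0.04,-0.155,0.12,0,0,-15,60],[0.04,-0.195,0.12,0,0,-18,60],[0.05,-0.235,0.12,0,0,-20,60],[0.05,-0.275,0.12,0,0,-22,60],[0.06,-0.315,0.12,0,0,-22,60],[0.06,-0.355,0.12,0,0,-22,60]]]'
python3 -m jog '[[[0.01,-0.04,0,0,0,0,60],[0.02,-0.08,0,0,0,0,60],[0.02,-0.12,0,0,0,0,60],[0.02,-0.15,0,0,0,0,60],[0.02,-0.15,0,0,0,0,60],[0.02,-0.15,0,0,0,0,60]]]'
python3 - <<'E'
from h import *
m=bot.camera_model("wrist");im=bot.camera("wrist");cv2.imwrite("pics/w5.png",im);np.save("w5.npy",m,allow_pickle=True)
E
```

```text
clock: 7.27
eef_pos: [0.4551, -0.1427, 0.2653]
tool_rot: [0.043, 0.999, 0.001, -0.001]
ft_force: [1.3, 0.5, -0.5]
grip_width: 0.065
clock: 7.77
eef_pos: [0.4741, -0.292, 0.2644]
tool_rot: [0.045, 0.999, 0.001, -0.002]
ft_force: [-0.9, -0.5, -0.8]
grip_width: 0.0653
```

View pics/w5.png

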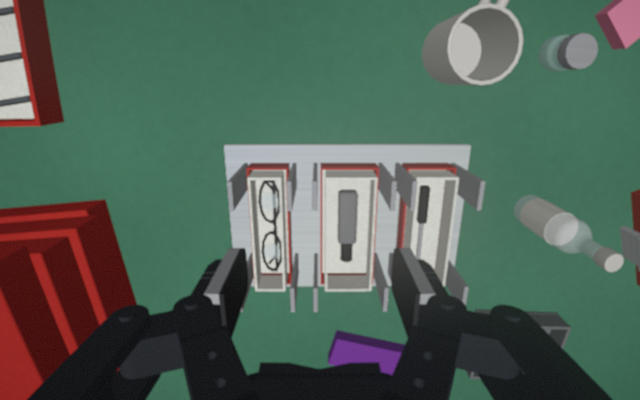

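The wrist view shows the slim case with the spectacles at columns 250–290, rows 168–290, and the sprayer and driver cases to its right. I'll read edge profiles for the precise neck pose.

```bash
python3 - <<'E'
from h import *
im=cv2.imread("pics/w5.png");m=np.load("w5.npy",allow_pickle=True).item()
for y in(195,225,240):print(y,[f"{x}:"+",".join(map(str,im[y,x])) for x in range(242,300)])
print("col",[f"{y}:"+",".join(map(str,im[y,268])) for y in list(range(140,182))+list(range(272,296))])
h=cv2.cvtColor(im,cv2.COLOR_BGR2HSV)
# plate outline: near edge (row~145) & left edge
c=cast(m,[[224,145],[470,145]],.006);print("plate near",c)
E
```

```text
195 ['242:95,93,91', '243:131,127,124', '244:168,163,157', '245:186,181,175', '246:188,184,178', '247:180,177,179', '248:175,178,186', '249:189,196,198', '250:183,191,189', '251:140,147,146', '252:106,110,111', '253:102,107,107', '254:104,109,109', '255:124,130,129', '256:160,166,165', '257:182,188,187', '258:164,171,169', '259:105,111,109', '260:88,92,90', '261:148,154,151', '262:192,197,193', '263:202,206,201', '264:201,204,197', '265:201,203,195', '266:200,202,194', '267:200,202,194', '268:200,202,195', '269:201,203,195', '270:200,202,194', '271:193,194,186', '272:174,174,166', '273:152,152,143', '274:144,142,136', '275:156,159,153', '276:159,164,160', '277:120,124,122', '278:105,108,107', '279:156,163,161', '280:188,195,194', '281:179,186,185', '282:137,142,142', '283:120,125,125', '284:155,162,163', '285:177,184,190', '286:167,172,184', '287:154,154,165', '288:158,154,155', '289:160,157,153', '290:153,150,148', '291:133,131,130', '292:100,100,100', '293:95,94,94', '294:127,124,122', '295:166,164,159', '296:187,184,178', '297:191,188,184', '298:191,188,182', '299:191,188,182']
22
[... 2778 characters left out ...]
, '172:126,132,132', '173:125,129,129', '174:125,130,130', '175:125,131,132', '176:134,139,139', '177:165,172,172', '178:195,203,201', '179:192,198,197', '180:140,146,143', '181:88,91,89', '272:179,186,189', '273:122,129,146', '274:75,81,113', '275:97,103,119', '276:117,122,126', '277:122,129,129', '278:123,129,130', '279:123,128,130', '280:122,128,128', '281:124,129,130', '282:121,128,129', '283:124,129,130', '284:123,129,131', '285:122,128,130', '286:120,126,127', '287:121,128,129', '288:144,150,150', '289:174,182,180', '290:181,190,184', '291:154,166,153', '292:112,131,99', '293:94,117,70', '294:95,118,70', '295:95,118,71']
plate near [[ 0.4595 -0.4065  0.006 ]
 [ 0.4861 -0.1053  0.006 ]]
```

```bash
python3 - <<'E'
from h import *
m=np.load("w5.npy",allow_pickle=True).item()
z=.057
L=cast(m,[[247.6,195],[249.3,225],[250.2,240]],z)[:,:2];Rr=cast(m,[[286.6,195],[287.3,225],[288.0,240]],z)[:,:2]
N=cast(m,[[268,176.3]],z)[0,:2];F=cast(m,[[268,291.2]],z)[0,:2]
print(L,Rr,N,F,np.linalg.norm(F-N))
for e in(L,Rr):print("ang",np.degrees(np.arctan2(*(e[-1]-e[0])[::-1])))
a=np.radians(-5.2);u=np.array([np.cos(a),np.sin(a)]);v=np.array([-u[1],u[0]])
print("width",(L@v).mean()-(Rr@v).mean(),(L@v),(Rr@v))
yc=((L@v).mean()+(Rr@v).mean())/2; xc=(N@u+F@u)/2
print("len",F@u-N@u,"centre neck",u*xc+v*yc)
# plate near edge angle
mt=bot.camera_model("top");t=cv2.imread("pics/top0.png")
p=cast(m,[[224,144.3],[470,144.3]],.006)[:,:2];print("plate edge ang",np.degrees(np.arctan2(*(p[1]-p[0])))," case from plate:",p.mean(0)+u*.1-v*.096)
M=red(t)
E
```

```text
[[ 0.51   -0.3747]
 [ 0.5463 -0.3784]
 [ 0.5653 -0.3803]] [[ 0.5139 -0.3311]
 [ 0.5501 -0.3347]
 [ 0.5691 -0.3361]] [ 0.4905 -0.349 ] [ 0.6365 -0.3691] 0.14730601647868088
ang -5.712412940945823
ang -5.122011771633053
width -0.04400193523865614 [-0.327  -0.3273 -0.3275] [-0.2832 -0.2834 -0.2831]
len 0.147149969954389 centre neck [ 0.5636 -0.3578]
plate edge ang 5.046083536230534  case from plate: [ 0.5628 -0.3605]
```

```bash
python3 - <<'E'
from h import *
m=np.load("w5.npy",allow_pickle=True).item()
z=.057
L=cast(m,[[248.4,195],[250.5,225],[251.4,240]],z)[:,:2];Rr=cast(m,[[281.9,195],[282.9,225],[283.5,240]],z)[:,:2]
N=cast(m,[[268,176.6]],z)[0,:2];F=cast(m,[[268,291.2]],z)[0,:2]
a=np.radians(-5.2);u=np.array([np.cos(a),np.sin(a)]);v=np.array([-u[1],u[0]])
print("width",L@v-Rr@v)
yc=((L@v).mean()+(Rr@v).mean())/2; xc=(N@u+F@u)/2
print("centre",u*xc+v*yc)
# rim outer at right and left from z=.034 (right red bottom edge) 
Ro=cast(m,[[288,225],[288.6,240]],.034)[:,:2];Lo=cast(m,[[248.8,225],[249.8,240]],.034)[:,:2]
print("rim width",Lo@v-Ro@v, "ctr",((Lo@v+Ro@v)/2),"vs",yc)
E
```

```text
width [-0.0376 -0.0374 -0.0377]
centre [ 0.5636 -0.3598]
rim width [-0.0481 -0.0484] ctr [-0.3089 -0.3088] vs -0.30723500948187565
```

Measured neck width is 37.5 mm and rim width 48.2 mm, which confirms the slim case, centred at about (0.5633, −0.3603) with yaw −5.1°. I'll return to take the lid across its middle at (0.4741, 0.2284).

```bash
python3 -m jog '[[[0,0.035,0,0,0,0,70],[0,0.075,0,0,0,0,70],[-0.01,0.115,0,0,0,0,70],[-0.02,0.155,0,0,0,3,70],[-0.02,0.195,0,0,0,6,70],[-0.02,0.235,0,0,0,10,70],[-0.02,0.275,0,0,0,14,70],[-0.01,0.315,0,0,0,18,70],[0,0.355,0,0,0,22,70],[0,0.395,0,0,0,22.5,70]]]'
python3 -m jog '[[[0,0.04,-0.01,0,0,0,70],[0,0.08,-0.03,0,0,0,70],[0,0.115,-0.05,0,0,0,70],[0,0.125,-0.08,0,0,0,70],[0,0.125,-0.12,0,0,0,70],[0,0.125,-0.15,0,0,0,70],[0,0.125,-0.18,0,0,0,70],[0,0.125,-0.18,0,0,0,70],[0,0.125,-0.18,0,0,0,70]]]'
```

```text
clock: 8.65
eef_pos: [0.4747, 0.1079, 0.2672]
tool_rot: [-0.155, 0.988, 0.0, 0.0]
ft_force: [1.0, -0.5, -0.8]
grip_width: 0.0618
clock: 9.4
eef_pos: [0.4723, 0.2296, 0.0862]
tool_rot: [-0.154, 0.988, -0.001, -0.003]
ft_force: [-0.2, 0.8, 0.8]
grip_width: 0.062
```

```bash
python3 -m jog '[[[0.001,-0.001,-0.03,0,0,0,70],[0.001,-0.001,-0.06,0,0,0,70],[0.001,-0.001,-0.08,0,0,0,70],[0.001,-0.001,-0.092,0,0,0,70],[0.001,-0.001,-0.098,0,0,0,70],[0.001,-0.001,-0.098,0,0,0,70],[0.001,-0.001,-0.098,0,0,0,70]]]'
python3 -m jog '[[[0,0,0,0,0,0,140],[0,0,0,0,0,0,140],[0,0,0,0,0,0,140],[0,0,0,0,0,0,140],[0,0,0,0,0,0,140],[0,0,0,0,0,0,140]]]'
```

```text
clock: 9.98
eef_pos: [0.4774, 0.2293, -0.0085]
tool_rot: [-0.153, 0.988, 0.0, 0.001]
ft_force: [-0.5, -0.7, -0.1]
grip_width: 0.0621
clock: 10.48
eef_pos: [0.4779, 0.2293, -0.008]
tool_rot: [-0.153, 0.988, 0.001, 0.002]
ft_force: [-1.6, -0.5, 6.6]
grip_width: 0.0464
```

```bash
python3 -m jog '[[[0,0,0,0,0,0,75],[0,0,0,0,0,0,75],[0,0,0,0,0,0,75],[-0.003,0,-0.003,0,0,0,75],[-0.003,0,-0.006,0,0,0,75],[-0.003,0,-0.006,0,0,0,75],[-0.003,0,-0.006,0,0,0,75]]]'
python3 -m jog '[[[0,0,0,0,0,0,140],[0,0,0,0,0,0,140],[0,0,0,0,0,0,140],[0,0,0,0,0,0,140],[0,0,0,0,0,0,140],[0,0,0,0,0,0,140]]]'
```

```text
clock: 11.07
eef_pos: [0.4725, 0.2282, -0.017]
tool_rot: [-0.153, 0.988, -0.0, -0.001]
ft_force: [-0.5, 0.9, 0.1]
grip_width: 0.0601
clock: 11.57
eef_pos: [0.4735, 0.2286, -0.016]
tool_rot: [-0.153, 0.988, 0.0, 0.001]
ft_force: [-0.4, 0.5, 5.0]
grip_width: 0.0471
```

Solid grip at mid-lid, with the TCP at −0.016. Next I'll lift and carry it over the jig.

```bash
python3 -m jog '[[[0,0,0.02,0,0,0,140],[0,0,0.05,0,0,0,140],[0,0,0.085,0,0,0,140],[0,0,0.12,0,0,0,140],[0,0,0.16,0,0,0,140],[0,0,0.2,0,0,0,140],[0,0,0.225,0,0,0,140],[0,-0.03,0.225,0,0,-2,140],[0,-0.065,0.225,0,0,-4,140],[0,-0.1,0.225,0,0,-6,140]]]'
python3 -m jog '[[[0,-0.035,0,0,0,-2,140],[0,-0.07,0,0,0,-4,140],[0,-0.105,0,0,0,-6,140],[0,-0.14,0,0,0,-8,140],[0.01,-0.175,0,0,0,-10,140],[0.02,-0.21,0,0,0,-12,140],[0.03,-0.245,0,0,0,-14,140],[0.04,-0.28,0,0,0,-16,140],[0.05,-0.315,0,0,0,-16.7,140],[0.06,-0.35,0,0,0,-16.7,140]]]'
python3 -m jog '[[[0.01,-0.03,0,0,0,0,140],[0.02,-0.06,0,0,0,0,140],[0.025,-0.09,0,0,0,0,140],[0.03,-0.115,0,0,0,0,140],[0.03,-0.133,0,0,0,0,140],[0.03,-0.139,0,0,0,0,140],[0.03,-0.139,0,0,0,0,140],[0.03,-0.139,0,0,0,0,140]]]'
python3 - <<'E'
from h import *
o=bot.get_obs();print(o["eef_pos"],2*np.degrees(np.arctan2(o["tool_rot"][1],o["tool_rot"][0]))-90,o["joint_pos"])
cv2.imwrite("pics/w6.png",bot.camera("wrist"))
E
```

```text
clock: 12.4
eef_pos: [0.4728, 0.1279, 0.2086]
tool_rot: [-0.101, 0.995, -0.0, 0.0]
ft_force: [0.5, -0.4, -1.5]
grip_width: 0.0471
clock: 13.23
eef_pos: [0.5327, -0.2233, 0.2077]
tool_rot: [0.045, 0.999, 0.0, -0.001]
ft_force: [0.1, 0.9, -0.3]
grip_width: 0.0473
clock: 13.9
eef_pos: [0.5626, -0.3599, 0.2078]
tool_rot: [0.045, 0.999, 0.001, -0.001]
ft_force: [-0.4, 0.8, -1.3]
grip_width: 0.0469
[ 0.5626 -0.3599  0.2078] 84.8791846330682 [-0.5693  0.5983  0.5218  1.4963  0.0006 -0.4799]
```

View pics/w6.png

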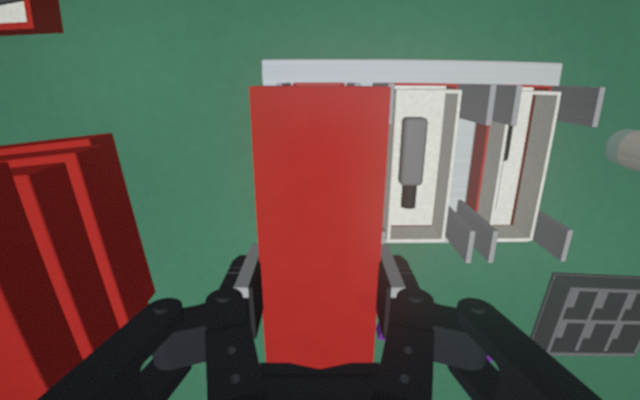

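The lid is held level, with its near edge at row 86, columns 250–388. I'll compute its pose in hand.

```bash
python3 - <<'E'
from lid import *
m=bot.camera_model("wrist");im=cv2.imread("pics/w6.png")
a=np.radians(-5.1);u=np.array([np.cos(a),np.sin(a)])
p=cast(m,[[250.0,86.3],[388.9,86.3]],.244)[:,:2];q=cast(m,[[256.5,200],[383.8,200]],.244)[:,:2]
print(p,np.linalg.norm(p[1]-p[0]),np.linalg.norm(q[1]-q[0]),"centre",p.mean(0)+.078*u)
d=q.mean(0)-p.mean(0);print("yaw",np.degrees(np.arctan2(d[1],d[0])))
print([f"{x}:{im[120,x].tolist()}" for x in list(range(248,256))+list(range(384,391))],[f"{y}:{im[y,310].tolist()}" for y in range(80,92)])
E
```

```text
[[ 0.4843 -0.3753]
 [ 0.4884 -0.3284]] 0.04713996517139217 0.047653548922177456 centre [ 0.564  -0.3588]
yaw -4.674320154824039
['248:[97, 120, 79]', '249:[97, 119, 91]', '250:[84, 102, 126]', '251:[63, 75, 160]', '252:[56, 61, 171]', '253:[57, 62, 172]', '254:[55, 61, 170]', '255:[55, 61, 170]', '384:[72, 76, 176]', '385:[70, 74, 176]', '386:[69, 73, 175]', '387:[71, 74, 175]', '388:[106, 106, 176]', '389:[148, 145, 172]', '390:[167, 163, 168]'] ['80:[200, 194, 189]', '81:[191, 185, 186]', '82:[156, 152, 176]', '83:[104, 103, 175]', '84:[81, 86, 175]', '85:[80, 84, 167]', '86:[71, 73, 160]', '87:[63, 67, 167]', '88:[65, 66, 171]', '89:[64, 67, 172]', '90:[64, 66, 171]', '91:[65, 69, 173]']
```

```bash
python3 -m jog '[[[0,-0.001,-0.03,0,0,0,140],[0,-0.001,-0.06,0,0,0,140],[0,-0.001,-0.09,0,0,0,140],[0,-0.001,-0.115,0,0,0,140],[0,-0.001,-0.135,0,0,0,140],[0,-0.001,-0.145,0,0,0,140],[0,-0.001,-0.15,0,0,0,140],[0,-0.001,-0.15,0,0,0,140]]]'
python3 -m jog '[[[0,0,-0.004,0,0,0,140],[0,0,-0.008,0,0,0,140],[0,0,-0.012,0,0,0,140],[0,0,-0.016,0,0,0,140],[0,0,-0.02,0,0,0,140],[0,0,-0.022,0,0,0,140]]]'
```

```text
clock: 14.62
eef_pos: [0.5629, -0.3604, 0.0582]
tool_rot: [0.044, 0.999, 0.0, -0.001]
ft_force: [-0.5, -0.2, -0.7]
grip_width: 0.0467
clock: 15.12
eef_pos: [0.5628, -0.3615, 0.036]
tool_rot: [0.045, 0.999, 0.0, -0.0]
ft_force: [-0.2, -0.0, -0.8]
grip_width: 0.0466
```

No contact 5 mm below the point where the lid meets the neck, so it is over it. I'll lower it onto the neck and press.

```bash
python3 -m jog '[[[0,0,-0.004,0,0,0,140],[0,0,-0.008,0,0,0,140],[0,0,-0.01,0,0,0,140],[0,0,-0.012,0,0,0,140],[0,0,-0.012,0,0,0,140]]]'
python3 -m jog '[[[0,0,-0.002,0,0,0,140],[0,0,-0.004,0,0,0,140],[0,0,-0.006,0,0,0,140],[0,0,-0.006,0,0,0,140]]]'
```

```text
clock: 15.53
eef_pos: [0.5629, -0.3615, 0.0241]
tool_rot: [0.045, 0.999, 0.0, -0.0]
ft_force: [-0.1, 0.5, -0.3]
grip_width: 0.0466
clock: 15.87
eef_pos: [0.5632, -0.3617, 0.0193]
tool_rot: [0.045, 0.999, -0.0, 0.0]
ft_force: [-1.3, 0.6, 2.4]
grip_width: 0.0468
```

```bash
python3 -m jog '[[[0,0,-0.001,0,0,0,140],[0,0,-0.002,0,0,0,140],[0,0,-0.003,0,0,0,140],[0,0,-0.003,0,0,0,140]]]'
python3 -m jog '[[[0,0,-0.001,0,0,0,140],[0,0,-0.002,0,0,0,140],[0,0,-0.003,0,0,0,140],[0,0,-0.003,0,0,0,140]]]'
```

```text
clock: 16.2
eef_pos: [0.5633, -0.3617, 0.0179]
tool_rot: [0.045, 0.999, -0.0, 0.001]
ft_force: [-5.2, 1.9, 11.5]
grip_width: 0.047
clock: 16.53
eef_pos: [0.5633, -0.3618, 0.0179]
tool_rot: [0.045, 0.999, -0.001, 0.001]
ft_force: [-8.8, 4.9, 23.6]
grip_width: 0.0472
```

It stops hard at TCP 0.0179 (expected home 0.018) under 24 N. I'll unload, open, raise and inspect.

```bash
python3 -m jog '[[[0,0,0.004,0,0,0,140],[0,0,0.005,0,0,0,75],[0,0,0.005,0,0,0,75],[0,0,0.005,0,0,0,75],[0,0,0.005,0,0,0,75],[0,0,0.02,0,0,0,75],[0,0,0.05,0,0,0,75],[0,0,0.09,0,0,0,75],[0,0,0.12,0,0,0,75],[0,0,0.12,0,0,0,75]]]'
python3 - <<'E'
from h import *
s=bot.camera("scene");cv2.imwrite("pics/s7.png",s)
ms=bot.camera_model("scene")
print(proj(ms,[[.563,-.3605,.034],[.563,-.3605,.054]]))
m=bot.camera_model("wrist");w=bot.camera("wrist");cv2.imwrite("pics/w7.png",w);np.save("w7.npy",m,allow_pickle=True)
c=proj(ms,[[.563,-.3605,.045]])[0].astype(int)
a=cv2.resize(s[c[1]-55:c[1]+55,c[0]-65:c[0]+65],(390,330),interpolation=cv2.INTER_CUBIC)
b=cv2.resize(w,(400,250));canvas=np.zeros((330,800,3),np.uint8);canvas[:,:390]=a;canvas[:250,400:]=b
cv2.imwrite("pics/v7.png",canvas);print(c,bot.get_obs()["eef_pos"])
E
```

```text
clock: 17.37
eef_pos: [0.5669, -0.364, 0.1405]
tool_rot: [0.045, 0.999, -0.003, 0.006]
ft_force: [1.0, -0.4, 1.8]
grip_width: 0.0605
[[224.4449 299.2427]
 [223.1211 293.597 ]]
[223 296] [ 0.5642 -0.3623  0.1341]
```

View pics/v7.png

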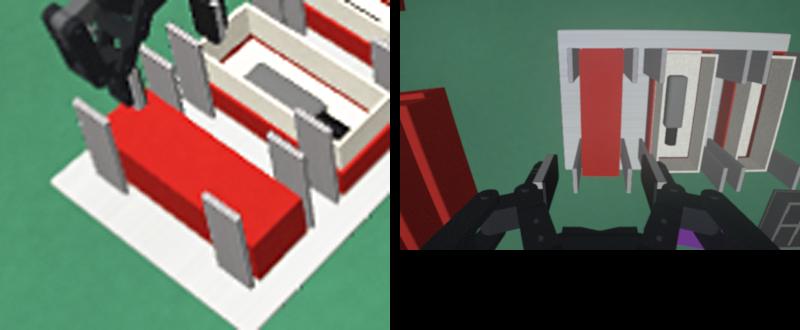

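The lid sits between the uprights with no pale band visible. A 6 mm gap would hardly show from this angle, though. I'll measure its pose and press once more from above with the fingers shut.

```bash
python3 - <<'E'
from lid import *
m=np.load("w7.npy",allow_pickle=True).item();im=cv2.imread("pics/w7.png")
rects(im,m,.054,(275,360,60,300))
E
python3 -m jog '[[[0,0,-0.01,0,0,0,255],[0,0,-0.02,0,0,0,255],[0,0,-0.03,0,0,0,255],[0,0,-0.04,0,0,0,255],[0,0,-0.04,0,0,0,255],[0,0,-0.04,0,0,0,255],[0,0,-0.05,0,0,0,255],[0,0,-0.06,0,0,0,255],[0,0,-0.065,0,0,0,255],[0,0,-0.07,0,0,0,255]]]'
python3 -m jog '[[[0,0,-0.004,0,0,0,255],[0,0,-0.008,0,0,0,255],[0,0,-0.01,0,0,0,255],[0,0,-0.012,0,0,0,255]]]'
```

```text
[319.6732 246.4648] ((0.6148387789726257, -0.3664989173412323), (0.045960813760757446, 0.05268442630767822), 85.0814437866211) [[0.5866231918334961, -0.3871361315250397], [0.6391136646270752, -0.39165326952934265], [0.6430543661117554, -0.3458617031574249], [0.5905638933181763, -0.34134456515312195]]
clock: 18.3
eef_pos: [0.5626, -0.3613, 0.0615]
tool_rot: [0.045, 0.999, 0.0, -0.001]
ft_force: [-0.2, -0.3, -0.7]
grip_width: -0.0001
clock: 18.63
eef_pos: [0.5631, -0.3616, 0.0505]
tool_rot: [0.045, 0.999, -0.0, 0.0]
ft_force: [0.7, 0.6, 0.5]
grip_width: -0.0003
```

```bash
python3 -m jog '[[[0,0,-0.002,0,0,0,255],[0,0,-0.004,0,0,0,255],[0,0,-0.006,0,0,0,255],[0,0,-0.006,0,0,0,255]]]'
python3 -m jog '[[[0,0,-0.002,0,0,0,255],[0,0,-0.004,0,0,0,255],[0,0,-0.004,0,0,0,255]]]'
python3 -m jog '[[[0,0,-0.002,0,0,0,255],[0,0,-0.003,0,0,0,255],[0,0,-0.003,0,0,0,255]]]'
```

```text
clock: 18.97
eef_pos: [0.5629, -0.3615, 0.0442]
tool_rot: [0.045, 0.999, 0.0, -0.0]
ft_force: [-0.4, -0.7, -0.6]
grip_width: 0.0003
clock: 19.22
eef_pos: [0.5632, -0.3617, 0.0406]
tool_rot: [0.045, 0.999, -0.0, 0.0]
ft_force: [0.5, 0.4, 0.5]
grip_width: -0.0002
clock: 19.47
eef_pos: [0.5634, -0.3618, 0.0404]
tool_rot: [0.045, 0.999, -0.001, 0.001]
ft_force: [-2.3, 2.9, 11.4]
grip_width: 0.0001
```

```bash
python3 -m jog '[[[0,0,-0.002,0,0,0,255],[0,0,-0.003,0,0,0,255],[0,0,-0.003,0,0,0,255]]]'
python3 -m jog '[[[0,0,0.006,0,0,0,255],[0,0,0.02,0,0,0,255],[0,0,0.05,0,0,0,255],[0,0,0.09,0,0,0,200],[0,0,0.13,0,0,0,200],[-0.02,0,0.16,0,0,0,200],[-0.05,0.02,0.18,0,0,0,200],[-0.05,0.02,0.18,0,0,0,200],[-0.05,0.02,0.18,0,0,0,200]]]'
python3 - <<'E'
from lid import *
m=bot.camera_model("wrist");im=bot.camera("wrist");cv2.imwrite("pics/w8.png",im)
M=red(im);print(proj(m,[[.563,-.361,.054]]))
rects(im,m,.054,(240,400,0,400))
t=bot.camera("top");cv2.imwrite("pics/t8.png",t);mt=bot.camera_model("top")
print("top");rects(t,mt,.054,(440,500,140,260),50);rects(t,mt,.02,(150,300,130,230),60)
d=cv2.absdiff(t,cv2.imread("pics/top0.png")).max(2);d=(d>40).astype(np.uint8)
n,l,s,c=cv2.connectedComponentsWithStats(d)
print([(s[i].tolist()) for i in range(1,n) if s[i][4]>25])
E
```

```text
clock: 19.72
eef_pos: [0.5634, -0.3618, 0.0403]
tool_rot: [0.045, 0.999, -0.001, 0.001]
ft_force: [-8.4, 4.9, 23.2]
grip_width: -0.0002
clock: 20.47
eef_pos: [0.5127, -0.3415, 0.217]
tool_rot: [0.045, 0.999, -0.001, 0.002]
ft_force: [0.0, -1.1, 0.1]
grip_width: 0.0181
[[304.1002 215.8574]]
[302.3367 244.0774] ((0.5981945395469666, -0.36418917775154114), (0.09494699537754059, 0.038240935653448105), 13.77503490447998) [[0.5475336909294128, -0.35692259669303894], [0.5566392540931702, -0.3940636217594147], [0.6488553881645203, -0.37145575881004333], [0.6397498250007629, -0.3343147337436676]]
top
[468.7759 202.9023] ((0.559969961643219, -0.3526630699634552), (0.061760157346725464, 0.15957097709178925), 84.6878662109375) [[0.4776681959629059, -0.3760238587856293], [0.6365538239479065, -0.3907971680164337], [0.6422717571258545, -0.32930228114128113], [0.4833860993385315, -0.3145289719104767]]
[190.5904 208.8795] ((0.5241685509681702, 0.34253206849098206), (0.055708736181259155, 0.05929466336965561), 17.990942001342773) [[0.4885190427303314, 0.36212652921676636], [0.5068331956863403, 0.30573
[... 558 characters left out ...]
4], [0.6170642375946045, 0.3419821858406067], [0.6571642160415649, 0.35528767108917236], [0.638608455657959, 0.4112110733985901]]
[251.95   149.1125] ((0.6858823299407959, 0.19451600313186646), (0.04771903157234192, 0.0670701116323471), 16.114131927490234) [[0.653652548789978, 0.22011125087738037], [0.6722679138183594, 0.15567627549171448], [0.7181121110916138, 0.16892075538635254], [0.6994967460632324, 0.23335573077201843]]
[[458, 90, 182, 310, 26637], [206, 150, 23, 20, 314], [215, 187, 25, 27, 479], [480, 234, 72, 97, 906], [607, 278, 33, 7, 117], [607, 297, 33, 7, 124], [607, 316, 29, 7, 104], [606, 336, 23, 5, 80], [289, 339, 175, 61, 4956], [605, 356, 16, 4, 60], [0, 385, 49, 15, 573]]
```

View pics/w8.png

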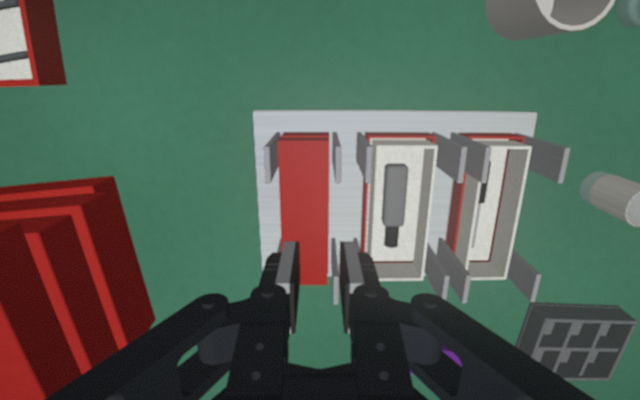

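The lid is flush between the uprights: near top edge at row 139 (columns 279–328), far edge at row 284. I'll make one last numeric check, then hand in.

```bash
python3 - <<'E'
from h import *
m=bot.camera_model("wrist")
a=np.radians(-5.1);u=np.array([np.cos(a),np.sin(a)])
for z in(.054,.060):
    p=cast(m,[[278.7,139],[328.5,139],[305,284]],z)[:,:2];print(z,"width",np.linalg.norm(p[1]-p[0]),"length",(p[2]-p[:2].mean(0))@u,"centre",p[:2].mean(0)+.078*u)
print(bot.get_obs()["ft_force"],bot.get_obs()["clock"]);bot.job_done()
E
```

```text
0.054 width 0.0461271604177162 length 0.15521208763711766 centre [ 0.5634 -0.3602]
0.06 width 0.04525397276179319 length 0.1522739211047004 centre [ 0.5624 -0.3598]
[-0.735   0.1485 -0.1349] 20.5667
the job is handed in; nothing more can be done
```

I put the slim lid on the slim case, which holds the spectacles, pressed it home and handed the job in at 20.6 s. No verdict was reported.

**What I did:** I measured the slim case's neck at 37.5 mm and its rim at 48 mm. I drew the slim lid out of the rack by its end and set it down about 131 mm from the rack centre. I then let go, gripped it again across its middle and lowered it between the uprights.

**Last checks:**
- **Pressed home:** held in the gripper, the lid stopped hard at tool height 0.0179 m, where I expected 0.018 m, under 24 N. A second press from above with closed fingers (23 N) gave no further travel.
- **Centring:** the last wrist view puts the lid centre at (0.5634, −0.3602), within about 1 mm of the measured case centre. Its length reads 155 mm at the fully-home height, against 152 mm if it were still 6 mm up; the true length is 156 mm. I did not measure its final turn and tilt; it looks straight and level.
- **Bystanders:** the other two lids read the same as at the start, and nothing else shows as disturbed outside what the arm hid in the last top view.

**Disagreements:**
- **Fingertips:** they sat about 20 mm farther back than the stated tip extent. My first closing therefore passed above the lid without touching it, and I corrected this by force and camera.
- **Lid width:** it read 46–47 mm both at the gripper and in the wrist views, where 48 mm is stated.
- **Seating gap:** the cameras could not show a gap directly, so the seating rests on the two hard stops and the length reading.

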